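# Free a jig's sliding cover, drop it over the locating pin and hold it down

## Robot

A 6-joint arm with a two-finger parallel gripper is mounted at the origin on a cart in front of the work surface, level with it; the furniture and walls round the work are solid. World frame = base frame: x ahead of the robot, y to its left, z up, the work surface at z = 0. Lengths are in mm, angles in rad, forces in N, time in s.
With the tool pointing down it reaches from about 400 to 925 mm from the base axis. Payload 12.5 kg.
Tool frame: the origin (TCP) lies at the very end of the fingers, on their centre line; the grasp point (between the pads) lies 19 mm behind it (r.grasp_offset is the distance from the TCP to the grasp point, in mm); z points along the fingers, y is the line along which they close (so a half turn about z gives the same grasp; the last joint's range is limited). The gripper opens to 95 mm and grips with 3 to 60 N. Pads are 20 mm wide; open, the fingers measure 119 mm over their backs; the gripper's body (75 mm by 180 mm) begins 59 mm behind the grasp point.
Start: joints at [-1.213, 0.491, 1.559, -0, 1.092, -0.106], TCP at [279.618, -558.982, 214.661] pointing down, gripper open.
Joint ranges: [-3.1, 3.1], [-0.84, 2.19], [0.05, 2.79], [-1.13, 4.28], [0.06, 2.93], [-2.69, 2.69]. Speed limits (rad/s): [2.22, 2.22, 2.79, 3.14, 3.14, 3.14].

## Interface

Orientations are given as a unit quaternion [w, x, y, z].
In Python, from cell import r gives the robot as it stands.
- The arm moves only by the shell command python3 -m creep 'ROWS' [OPENING] [FORCE]. ROWS is a JSON object of lists of equal length, an entry for each row: "translation": the shift along the tool's x, y, z in units of 25 mm (1.0 is 25 mm), a list of three; "rot": the turn, a rotation vector about the tool's x, y, z in units of 8 degrees (1.0 is 8 degrees), a list of three. In form: {"translation": [[dx, dy, dz], ...], "rot": [[rx, ry, rz], ...]}. A call has 1 to 20 rows; each row is the pose to reach, as a shift and turn from the pose commanded when the call began, along the tool's axes at that moment; what a row does not reach only later rows make up. A row lasts 1/10 s, in which the tool goes at most 50 mm and 8.59 degrees, less where a joint would pass 70% of its speed; a pose out of reach is approached as far as the arm can. A call with a gripper value outside its range is refused whole. OPENING is the finger opening in mm, from 0 to 95.1, set as the call begins (- or left out, the last holds). The fingers move at their own pace and stop on an object; FORCE is the grip in N (left out, the last holds). Time passes only in rows, so rows that repeat a pose let the fingers close. It gives the time, the measured TCP pose, the force, the opening and the grip force at its end, in the units of the state.
- r.sense(): the state, without advancing time (a new reading comes with each control period).
- r.snapshot(name): name is "scene" or "top" or "wrist"; returns a dict with "img" (420x560x3 uint8, red, green, blue), "fx", "fy", "cx", "cy" (pixels), "rvec" (rotation vector, rad) and "tvec" (3), from world to camera coordinates, as OpenCV has them. Camera axes: x right, y down, z forward; pixel columns grow to the right and rows downward; lengths in mm; the calibration is good to about 2 mm. A picture is of the moment at which its call begins. There is no depth.
- r.finish_job(): hands the job in; it is judged then, once.
Trained networks look in a picture, given as the dict that the camera call returned (one of the last four; its "shot" number tells which), for a name from the list of things; names that differ only in an ending like _2 or _b are one class to them, and where a whole thing is asked for, a point or a joint stands for the part that bears it (a point fixed in the world has none). Each returns a list of dicts, best first, with "score" (0 to 1); they miss things now and then, are a little off and sometimes report something else, mostly with a low value. They report only what shows in the picture. A call takes as long as a camera call. They do not tell look-alikes from the thing itself.
- r.spot_in(query, picture): "extent" ([left, top, width, height] in pixels, round what is visible of it).
The state is a dict: "clock": time; "qpos": joint angles; "joint_velocities": joint speeds; "tau": joint torques, N m; "tool_pos": TCP position; "eef_rot": TCP orientation; "force": force on the tool from outside, world axes, zero at the start; "moment": the same for the moment, N m; "width": opening from 0.0 (shut) to 1.0 (fully open); "gripper_force": force on a finger pad.
Only numpy, scipy, OpenCV 4.12 (cv2) and the standard library are available. Lean on these libraries where they do the work, as an engineer would, in place of code of your own. Each camera call takes 0.05 s, during which the arm holds its last target. There are 200 camera calls.

## Task

On the sealing jig, draw the upright stop pin out of its bore and park it upright in the open notch on the jig's side, hanging by its collar, and let go of it. Then take the cover by its bar and, without lifting it out of the jig, slide it along the deck over the locating pin in the pocket until it drops onto the pin, and press it fully down against the spring pad. Finish while still gripping the bar and holding the cover fully down; leave the vial, the small box and the beaker beside the jig where they stand.

Things in the scene. Friction and masses are not known exactly. Their poses are not given: they have to be found in the camera images.
- jig: Fixed metal jig, 184 x 80 x 43 mm. Origin on the worktop; x along its length, the way the cover must slide; y to the side with the notch; z up. Its deck, 36 mm up, runs from x = -95 to 12 mm between side rails (inner faces at y = -32 and 32 mm, 8 mm wide, tops 43 mm up); beyond it is the pocket.
- pocket (a point): Centre of the pocket at pad level, x = 45, y = 0, z = 30 mm of the jig. The pocket runs from x = 12 to 79 mm, shut by an end wall and the rails (both 43 mm up). The top of the spring pad in it is 30 mm up at rest, 6 mm below the deck; fixed ledges 26 mm up stop the cover.
- locating_pin (a point): Top centre of the fixed steel locating pin, 10 mm in diameter with a tapered tip, in the middle of the pocket at x = 45, y = 0, z = 35.5 mm of the jig: 0.5 mm below deck level, so the cover slides level over it and hides it. Axes as the jig's.
- stop_bore (a point): Mouth of the stop pin's bore in the deck (x = 0, y = 0, z = 36 mm of the jig), 12 mm in diameter, 26 mm deep. Axes as the jig's.
- notch (a point): Parking place in the side notch, at x = 0, y = 74, z = 36 mm of the jig, level with the top of the 12 mm thick fork-shaped steel bracket. The notch is a slot 14 mm wide right through it; its back lies 18 mm nearer the jig's centre line than this point, and its open mouth 18 mm farther out. The pin may be lowered in from above.
- stop_pin_mid (a point): Half-way point of the loose upright stop pin (60 g), on its axis, 33 mm above its foot. From the foot up: shaft 10 mm thick, 22 long; collar 22 mm across, 4 thick; black ribbed round grip 16 mm across, 40 long; 66 mm in all. In the bore and when parked, its collar rests 36 mm above the worktop and this point is 47 mm up.
- cover_bar (a point): Centre of the black grip bar on the loose cover (0.2 kg): 22 mm along the slide, 46 across, 34 high, standing on the plate. 17 mm below the bar's top, 31 above the plate's underside. It is 67 mm above the worktop as the cover lies on the deck, 61 when it has dropped onto the pin, 57 pressed fully home. Axes as the jig's.
- cover_bore (a point): Mouth of the blind bore in the centre of the cover's underside, straight below the bar's centre: 12.5 mm in diameter, 12 mm deep; it goes over the locating pin. The cover's plate is 60 x 60 x 14 mm and starts on the deck behind the stop pin, about 2 mm clear of each rail.
- pad (a joint): How far the spring pad is pressed down, in m: 0 at rest, about 0.004 with the cover fully home on the ledges. It pushes up with 4.5 N at rest and 10.5 N at 4 mm, so the cover's weight alone does not press it: about 8 N more is needed, and it rises again if not held down.
- vial_mid (a point): Centre, half-way up, of a small white vial with a ribbed cap, 23 mm in diameter, 54 mm high, standing by the jig. To be left alone.
- slip_box_mid (a point): Centre of a small white square box, 35 x 35 x 19 mm, by the jig. To be left alone.
- beaker_mid (a point): Centre, half-way up, of a clear beaker, 52 mm in diameter, 68 mm high, beyond the jig's pocket end. To be left alone.
Not all that is in view belongs to the job. Leave any blue look-alike of the part that bears stop_pin_mid alone.

How it is judged:
By the outcome, as a careful person would: the job done as asked, in the order asked, and still so for the second after the job is handed in, while the arm keeps its last pose, push and grip.
It also fails if it takes over 58 s, if anything falls off the work surface, if the arm or the gripper's body presses on something with over 40 N, if the wrist force passes 120 N, or if a joint passes its speed limit or range.

## Working session

There is one attempt and no reset: what is moved stays moved. The work goes in short steps, Python scripts to look and compute and a shell command to move; the robot and the scene stay as the last step left them, time stands still between calls to the robot, and variables do not carry over. Pictures are saved under pics/ and viewed, at most 10 in all, crops included, and the job is handed in when it is done.

```bash
mkdir -p pics; ls; python3 - <<'E'
from cell import r
import cv2
s=r.sense();print(s)
for n in("scene","top"):
    p=r.snapshot(n);cv2.imwrite(f"pics/{n}0.png",p["img"][:,:,::-1])
    print(n,{k:v for k,v in p.items() if k!="img"})
    for q in("jig","stop_pin_mid","cover_bar","vial_mid","slip_box_mid","beaker_mid"):
        print(q,[(d["extent"],round(d["score"],2)) for d in r.spot_in(q,p)][:3])
E
```

```text
pics
{'clock': 0.0, 'qpos': array([-1.21263612e+00,  4.91589363e-01,  1.55947623e+00, -9.84711751e-06,
        1.09167631e+00, -1.05617749e-01]), 'joint_velocities': array([-7.43018723e-04,  2.29717321e-04,  8.90399038e-05, -1.39554669e-03,
        1.58761545e-03,  2.56487170e-03]), 'tau': array([-2.14546228e-03, -6.12647223e+01, -2.58177495e+01,  6.91601657e-02,
        4.83653520e-02, -1.07395133e-04]), 'tool_pos': array([ 279.50125084, -558.74032415,  214.03400573]), 'eef_rot': array([-5.69500036e-04,  9.73233331e-01,  2.29818522e-01, -7.66990374e-05]), 'force': array([ 0.01583945,  0.20617133, -0.6724868 ]), 'moment': array([ 0.00084369,  0.0164577 , -0.02380975]), 'gripper_force': 0.0, 'width': 1.0027359212603435}
scene {'fx': 478.7851263373481, 'fy': 478.7851263373481, 'cx': 279.2478635755677, 'cy': 220.0009629722214, 'rvec': array([ 1.9401944 , -0.88536014,  0.55163674]), 'tvec': array([-413.11255155,  254.82181002,  726.84639963]), 'shot': 1}
jig [([267.8, 229.5, 86.2, 65.6], 0.72)]
stop_pin_mid [([366.5, 268.6, 10.9, 31.3], 0.78), ([232.6, 230.3, 8.9, 29.0], 0.72), ([306.0, 
[... 174 characters left out ...]
8.1, 230.2, 87.0, 69.3], 0.35)]
beaker_mid [([250.5, 205.9, 27.7, 35.5], 0.7)]
top {'fx': 447.00328811655936, 'fy': 447.00328811655936, 'cx': 274.3875020805663, 'cy': 210.73357011294368, 'rvec': array([ 2.13525481, -2.16826723,  0.13904084]), 'tvec': array([ -1.6186765 , 568.6025568 , 868.01697018]), 'shot': 2}
jig [([296.9, 182.2, 98.3, 81.9], 0.98)]
stop_pin_mid [([337.6, 206.7, 14.1, 12.0], 0.64), ([409.2, 203.6, 15.3, 16.8], 0.64), ([383.1, 262.9, 9.9, 11.1], 0.58)]
cover_bar [([345.1, 201.8, 40.2, 39.5], 0.9), ([305.5, 194.5, 30.0, 27.2], 0.64)]
vial_mid [([383.1, 169.3, 17.4, 15.9], 0.53)]
slip_box_mid [([332.7, 156.4, 25.9, 27.3], 0.65)]
beaker_mid [([255.3, 187.0, 24.7, 28.3], 0.57)]
```

```bash
python3 - <<'E'
import cv2,numpy as np
a=cv2.imread("pics/top0.png")[130:290,230:430];a=cv2.resize(a,None,fx=3.7,fy=3.7,interpolation=cv2.INTER_CUBIC)
cv2.imwrite("pics/t1.png",a)
b=cv2.imread("pics/scene0.png")[180:330,210:410];b=cv2.resize(b,None,fx=4,fy=4,interpolation=cv2.INTER_CUBIC)
cv2.imwrite("pics/s1.png",b)
E
```

```text
(no output)
```

View pics/t1.png

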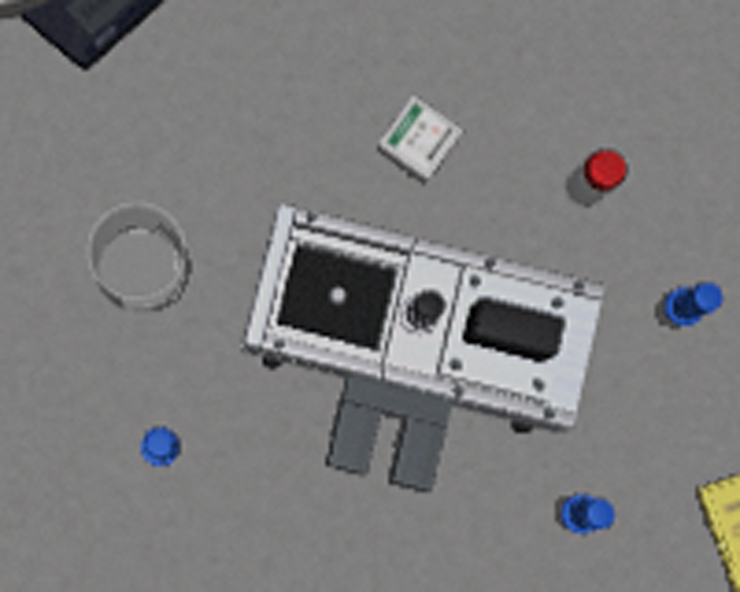

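View pics/s1.png

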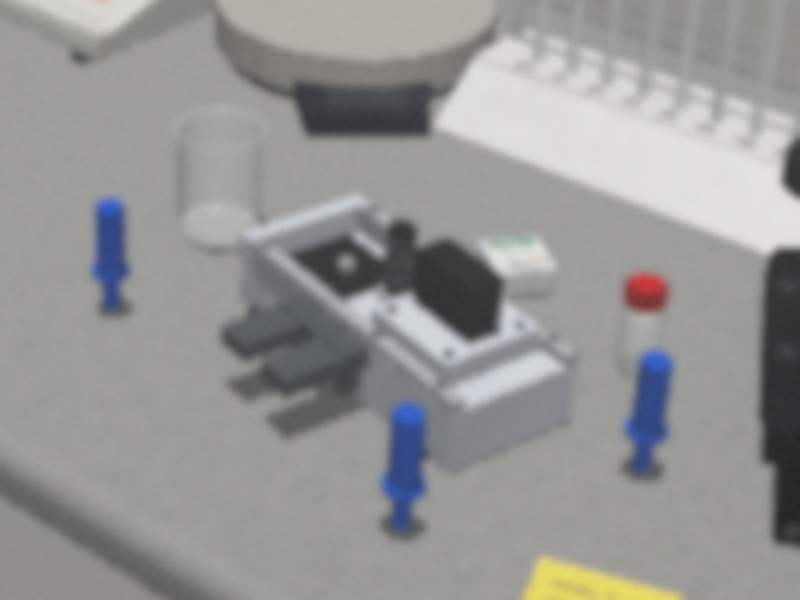

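The top view shows the jig with its pocket at left: locating pin at crop (338,296), stop pin top at (432,303), bar around (515,330) and fork slot around (395,440). The three blue pins are decoys. Next I fit the jig pose.

```bash
cat > h.py <<'E'
import numpy as np,cv2
from scipy.optimize import least_squares
from scipy.spatial.transform import Rotation as R
def proj(p,X):
    K=np.array([[p["fx"],0,p["cx"]],[0,p["fy"],p["cy"]],[0,0,1]])
    return cv2.projectPoints(np.array(X,float).reshape(-1,3),np.array(p["rvec"],float),np.array(p["tvec"],float),K,None)[0].reshape(-1,2)
def back(p,uv,z):
    M=cv2.Rodrigues(np.array(p["rvec"],float))[0];c=-M.T@p["tvec"]
    d=M.T@np.array([(uv[0]-p["cx"])/p["fx"],(uv[1]-p["cy"])/p["fy"],1]);return c+d*(z-c[2])/d[2]
def jw(q,P):
    P=np.array(P,float);c,s=np.cos(q[2]),np.sin(q[2])
    return np.c_[q[0]+c*P[:,0]-s*P[:,1],q[1]+s*P[:,0]+c*P[:,1],P[:,2]]
def fit(obs,q0):  # obs: list of (picture, jigpoints, pixels)
    f=lambda q:np.concatenate([(proj(p,jw(q,P))-np.array(uv)).ravel() for p,P,uv in obs])
    s=least_squares(f,q0,loss="soft_l1",x_scale=[10,10,.1]);return s.x,f(s.x).reshape(-1,2)
E
python3 - <<'E'
from h import *
from cell import r
p=r.snapshot("top")
A=[(89,-40,43),(-95,-40,43),(-95,40,43),(89,40,43),(45,0,35.5)]
uv=np.array([(287,205),(605,283),(577,428),(245,348),(338,296)])/3.7+[230,130]
b=[back(p,u,P[2]) for u,P in zip(uv,A)]
print(np.round(b,1)); d=b[0]-b[1]
m=back(p,uv[4],35.5)
q,res=fit([(p,A,uv)],[m[0],m[1],np.arctan2(d[1],d[0])]);print(q,np.round(res,2))
W=jw(q,[(0,0,36),(0,74,36),(-55,0,67),(45,0,30)]);print(np.round(W,1))
s=r.sense();w,x,y,z=s["eef_rot"];T=R.from_quat([x,y,z,w]).as_matrix();print(T.round(3))
for n in ("vial_mid","slip_box_mid"):
    e=r.spot_in(n,p)[0]["extent"];print(n,back(p,(e[0]+e[2]/2,e[1]+e[3]/2),40))
E
```

```text
[[ 618.6  -78.4   43. ]
 [ 572.7 -250.4   43. ]
 [ 494.2 -231.4   43. ]
 [ 540.2  -53.7   43. ]
 [ 568.8 -105.7   35.5]]
[ 557.21217766 -149.80559845    1.31530464] [[-2.28  0.11]
 [ 0.74  0.37]
 [ 0.11 -0.18]
 [-0.07 -0.42]
 [ 0.29  0.1 ]]
[[ 557.2 -149.8   36. ]
 [ 485.6 -131.1   36. ]
 [ 543.3 -203.    67. ]
 [ 568.6 -106.3   30. ]]
[[ 0.894  0.447  0.   ]
 [ 0.447 -0.894 -0.   ]
 [-0.     0.    -1.   ]]
vial_mid [ 630.51473101 -249.4431669    40.        ]
slip_box_mid [ 654.85041912 -153.53347092   40.        ]
```

```bash
python3 -m creep '{"translation":[[17.2,-9.6,0.5],[17.2,-9.6,0.5],[17.2,-9.6,0.5],[17.2,-9.6,0.5],[17.2,-9.6,0.5],[17.2,-9.6,0.5],[17.2,-9.6,0.5],[17.2,-9.6,0.5],[17.2,-9.6,0.5],[17.2,-9.6,0.5],[17.2,-9.6,0.5],[17.2,-9.6,0.5],[17.2,-9.6,0.5],[17.2,-9.6,0.5],[17.2,-9.6,0.5],[17.2,-9.6,0.5]],"rot":[[0,0,-6.1],[0,0,-6.1],[0,0,-6.1],[0,0,-6.1],[0,0,-6.1],[0,0,-6.1],[0,0,-6.1],[0,0,-6.1],[0,0,-6.1],[0,0,-6.1],[0,0,-6.1],[0,0,-6.1],[0,0,-6.1],[0,0,-6.1],[0,0,-6.1],[0,0,-6.1]]}' 60; python3 - <<'E'
from h import *
from cell import r
p=r.snapshot("wrist");cv2.imwrite("pics/w1.png",p["img"][:,:,::-1]);print({k:v for k,v in p.items() if k!="img"});s=r.sense();print(s["tool_pos"],s["eef_rot"],s["qpos"])
q=[557.2,-149.8,1.3153]
print(proj(p,jw(q,[(0,0,80),(45,0,35.5),(89,-40,43),(89,40,43),(-95,-40,43),(-95,40,43),(-7,92,36)])).round(1))
E
```

```text
clock: 2.45
tool_pos: [556.5, -152.7, 202.2]
eef_rot: [0.0, 0.792, 0.611, 0.0]
force: [0.2, -0.4, 0.3]
width: 0.63
gripper_force: 0.0
{'fx': 321.77357759654245, 'fy': 321.77357759654245, 'cx': 282.4310470279144, 'cy': 207.31349150697088, 'rvec': array([-2.835738  ,  0.36734287,  0.05186602]), 'tvec': array([-576.89227279,  -34.70865878,  378.47478266]), 'shot': 4}
[ 556.60502826 -152.575049    202.22012656] [7.94441893e-05 7.91666788e-01 6.10953100e-01 1.15302742e-05] [-3.81950306e-01  4.35908644e-01  1.69398455e+00 -7.15642292e-05
  1.01155081e+00 -1.25643917e-01]
[[282.6 197.1]
 [282.4 144.3]
 [323.4  99. ]
 [241.3  99.2]
 [318.  270.1]
 [247.4 270.2]
 [197.2 193.4]]
```

View pics/w1.png

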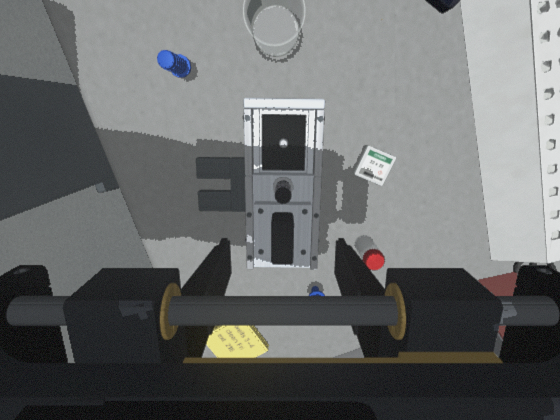

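```bash
python3 - <<'E'
import cv2
a=cv2.imread("pics/w1.png")[88:278,185:345];cv2.imwrite("pics/w1c.png",cv2.resize(a,None,fx=3.15,fy=3.15,interpolation=cv2.INTER_CUBIC))
E
```

```text
(no output)
```

View pics/w1c.png

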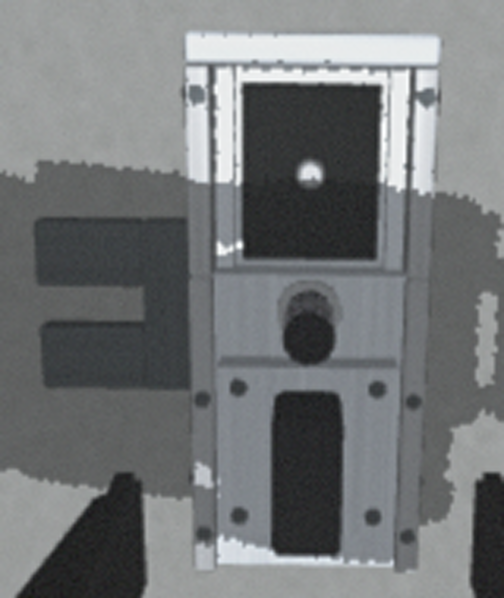

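```bash
cat > f1.py <<'E'
from h import *
from cell import r
p=r.snapshot("wrist")
P=[(89,-40,43),(89,40,43),(-95,40,43),(-95,-40,43),(45,0,35.5),(12,32,36),(12,-32,36),(7,92,36),(-7,92,36),(0,0,80)]
uv=np.array([(440,33),(186,33),(194,569),(416,569),(311,173),(214,272),(405,272),(36,285),(41,323),(308,338)])/3.15+[185,88]
q,res=fit([(p,P,uv)],[557,-150,1.315]);print(q,res.round(1).tolist())
b=lambda u,z:(lambda w:R.from_euler("z",-q[2]).apply(w-[q[0],q[1],0]))(back(p,np.array(u)/3.15+[185,88],z))
print("plate front",b((310,362),50),"bar base front",b((308,392),50),"bar top rear",b((308,555),84),"pin",b((308,338),80),"bar L/R",b((273,450),84),b((343,450),84))
print(jw(q,[(0,0,60),(0,74,60)]))
E
python3 f1.py
```

```text
[ 558.15956417 -148.43424533    1.30150662] [[0.6, -0.4], [-1.0, -1.4], [0.1, 0.0], [0.2, 0.8], [-0.1, -0.0], [0.1, -0.2], [-0.2, 0.6], [0.2, -0.3], [-0.6, 0.5], [0.4, 0.4]]
plate front [-15.33327823  -0.53753408  50.        ] bar base front [-2.57310277e+01 -3.16789894e-03  5.00000000e+01] bar top rear [-68.69228279  -0.48042978  84.        ] pin [ 0.39603367  0.36126418 80.        ] bar L/R [-33.78289442  10.58140504  84.        ] [-33.53185762 -10.68301026  84.        ]
[[ 558.15956417 -148.43424533   60.        ]
 [ 486.82651599 -128.74678139   60.        ]]
```

```bash
python3 -m creep '{"translation":[[0.18,0.02,1],[0.18,0.02,2],[0.18,0.02,3],[0.18,0.02,4],[0.18,0.02,4.8],[0.18,0.02,5.4],[0.18,0.02,5.8],[0.18,0.02,6.1],[0.18,0.02,6.2],[0.18,0.02,6.2],[0.18,0.02,6.2]],"rot":[[0,0,0.09],[0,0,0.09],[0,0,0.09],[0,0,0.09],[0,0,0.09],[0,0,0.09],[0,0,0.09],[0,0,0.09],[0,0,0.09],[0,0,0.09],[0,0,0.09]]}' 40 && python3 -m creep '{"translation":[[0,0,0],[0,0,0],[0,0,0],[0,0,0],[0,0,0],[0,0,0],[0,0,0],[0,0,0]],"rot":[[0,0,0],[0,0,0],[0,0,0],[0,0,0],[0,0,0],[0,0,0],[0,0,0],[0,0,0]]}' 0 20
```

```text
clock: 3.65
tool_pos: [558.7, -147.9, 47.7]
eef_rot: [0.0, 0.795, 0.606, 0.0]
force: [-0.3, 1.1, 1.3]
width: 0.421
gripper_force: 0.0
clock: 4.45
tool_pos: [558.5, -147.8, 47.3]
eef_rot: [0.0, 0.795, 0.606, 0.0]
force: [-0.8, -0.0, 2.8]
width: 0.165
gripper_force: 20.0
```

```bash
python3 -m creep '{"translation":[[0,0,-0.3],[0,0,-0.7],[0,0,-1.2],[0,0,-1.7],[0,0,-1.8],[-0.01,-0.6,-1.8],[-0.01,-1.3,-1.8],[-0.01,-2,-1.8],[-0.01,-2.6,-1.8],[-0.01,-2.9,-1.8],[-0.02,-2.96,-1.8],[-0.02,-2.96,-1.8],[-0.02,-2.96,-1.8]],"rot":[[0,0,0],[0,0,0],[0,0,0],[0,0,0],[0,0,0],[0,0,0],[0,0,0],[0,0,0],[0,0,0],[0,0,0],[0,0,0],[0,0,0],[0,0,0]]}'; python3 - <<'E'
from h import *
from cell import r
p=r.snapshot("wrist");cv2.imwrite("pics/w2.png",p["img"][:,:,::-1])
s=r.snapshot("scene")
im=np.hstack([cv2.resize(p["img"][90:300,180:400],(420,400)),cv2.resize(s["img"][200:300,230:325],(380,400))]);cv2.imwrite("pics/c2.png",im[:,:,::-1])
q=[558.16,-148.43,1.3015]
print(proj(p,jw(q,[(0,74,36),(7,92,36),(-7,92,36),(0,0,36),(45,0,35.5)])).round(1))
E
```

```text
clock: 5.75
tool_pos: [487.6, -128.9, 92.2]
eef_rot: [0.0, 0.795, 0.606, 0.0]
force: [-0.2, 0.7, -0.6]
width: 0.162
gripper_force: 20.0
[[281.7 223.2]
 [257.3 214.2]
 [257.7 232. ]
 [380.8 223.2]
 [386.  162.9]]
```

View pics/c2.png

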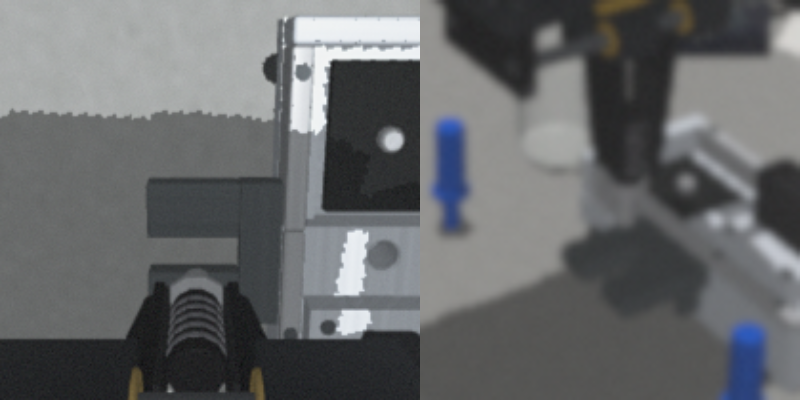

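```bash
python3 -m creep '{"translation":[[0.015,-0.03,0.4],[0.015,-0.03,0.7],[0.015,-0.03,0.9],[0.015,-0.03,1.0],[0.015,-0.03,1.1],[0.015,-0.03,1.2],[0.015,-0.03,1.2]],"rot":[[0,0,0],[0,0,0],[0,0,0],[0,0,0],[0,0,0],[0,0,0],[0,0,0]]}'
```

```text
clock: 6.55
tool_pos: [486.3, -128.1, 62.0]
eef_rot: [-0.0, 0.795, 0.606, -0.0]
force: [0.5, -0.1, -0.3]
width: 0.163
gripper_force: 20.0
```

```bash
python3 -m creep '{"translation":[[0,0,0.2],[0,0,0.35],[0,0,0.45],[0,0,0.52],[0,0,0.56],[0,0,0.58],[0,0,0.58]],"rot":[[0,0,0],[0,0,0],[0,0,0],[0,0,0],[0,0,0],[0,0,0],[0,0,0]]}'
```

```text
clock: 7.25
tool_pos: [486.4, -128.1, 47.6]
eef_rot: [0.0, 0.795, 0.606, 0.0]
force: [0.1, 0.3, -1.0]
width: 0.163
gripper_force: 20.0
```

```bash
python3 -m creep '{"translation":[[0,0,0.02],[0,0,0.03],[0,0,0.03]],"rot":[[0,0,0],[0,0,0],[0,0,0]]}'; python3 -m creep '{"translation":[[0,0,0],[0,0,0],[0,0,0],[0,0,0],[0,0,0]],"rot":[[0,0,0],[0,0,0],[0,0,0],[0,0,0],[0,0,0]]}' 40;  python3 -m creep '{"translation":[[0,0,-0.5],[0,0,-1.5],[0,0,-3],[0,0,-4],[0,0,-4],[0,0,-4]],"rot":[[0,0,0],[0,0,0],[0,0,0],[0,0,0],[0,0,0],[0,0,0]]}'
python3 - <<'E'
from h import *
from cell import r
p=r.snapshot("wrist");s=r.snapshot("scene")
im=np.hstack([cv2.resize(p["img"][90:290,180:400],(440,400)),cv2.resize(s["img"][220:320,240:330],(360,400))]);cv2.imwrite("pics/c3.png",im[:,:,::-1])
q=[558.16,-148.43,1.3015]
print(proj(p,jw(q,[(0,74,80),(0,74,40),(0,0,36),(45,0,35.5)])).round(1), proj(s,jw(q,[(0,74,80),(0,74,40)])).round(1))
E
```

```text
clock: 7.55
tool_pos: [486.5, -128.1, 47.2]
eef_rot: [0.0, 0.795, 0.606, 0.0]
force: [-0.7, 0.4, 5.1]
width: 0.165
gripper_force: 20.0
clock: 8.05
tool_pos: [486.3, -128.1, 46.8]
eef_rot: [-0.0, 0.795, 0.606, -0.0]
force: [0.5, 0.5, -0.1]
width: 0.413
gripper_force: 0.0
clock: 8.65
tool_pos: [486.4, -128.1, 147.7]
eef_rot: [0.001, 0.795, 0.606, 0.0]
force: [0.4, 0.3, -0.2]
width: 0.419
gripper_force: 0.0
[[283.5 218.9]
 [283.2 204.9]
 [364.3 203.7]
 [367.8 154. ]] [[279.6 246.5]
 [279.1 263.3]]
```

View pics/c3.png

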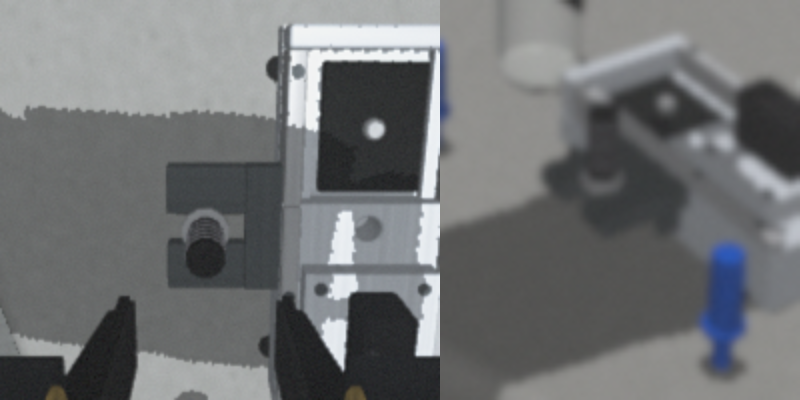

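```bash
python3 -m creep '{"translation":[[-0.9,1.5,0],[-1.86,2.98,0],[-1.86,2.98,0],[-1.86,2.98,0.8],[-1.86,2.98,1.6],[-1.86,2.98,2.4],[-1.86,2.98,3.0],[-1.86,2.98,3.4],[-1.86,2.98,3.6],[-1.86,2.98,3.75],[-1.86,2.98,3.75],[-1.86,2.98,3.75]],"rot":[[0,0,0],[0,0,0],[0,0,0],[0,0,0],[0,0,0],[0,0,0],[0,0,0],[0,0,0],[0,0,0],[0,0,0],[0,0,0],[0,0,0]]}'; python3 -m creep '{"translation":[[0,0,0],[0,0,0],[0,0,0],[0,0,0],[0,0,0],[0,0,0],[0,0,0],[0,0,0]],"rot":[[0,0,0],[0,0,0],[0,0,0],[0,0,0],[0,0,0],[0,0,0],[0,0,0],[0,0,0]]}' 0 40
python3 - <<'E'
from h import *
from cell import r
p=r.snapshot("wrist");s=r.snapshot("top")
im=np.hstack([cv2.resize(p["img"][60:260,180:400],(440,400)),cv2.resize(s["img"][170:260,280:361],(360,400))]);cv2.imwrite("pics/c4.png",im[:,:,::-1])
q=[558.16,-148.43,1.3015]
print(proj(p,jw(q,[(45,0,35.5),(-15.5,30,50),(-15.5,-30,50),(-23,0,84)])).round(1), r.sense()["tool_pos"])
E
```

```text
clock: 9.95
tool_pos: [546.0, -192.7, 53.6]
eef_rot: [0.0, 0.795, 0.606, 0.0]
force: [-0.1, -0.0, -0.6]
width: 0.417
gripper_force: 0.0
clock: 10.75
tool_pos: [546.0, -192.7, 53.4]
eef_rot: [0.0, 0.795, 0.606, 0.0]
force: [-0.4, 0.3, 4.9]
width: 0.227
gripper_force: 40.0
[[283.   90.2]
 [229.6 202.7]
 [336.3 202.7]
 [283.1 237.5]] [ 545.94550475 -192.69164419   53.4099203 ]
```

View pics/c4.png

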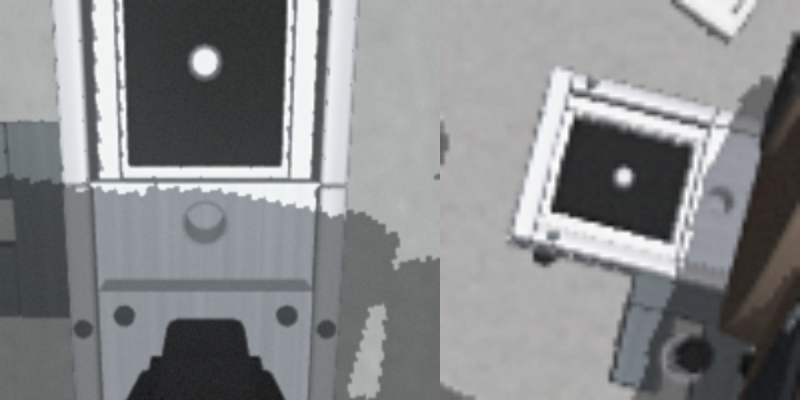

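```bash
python3 - <<'E'
from h import *
from cell import r
p=r.snapshot("wrist")
q=[558.16,-148.43,1.3015]
b=lambda u,z:R.from_euler("z",-q[2]).apply(back(p,np.array(u)/2+[180,60],z)-[q[0],q[1],0]).round(2)
print("loc",b((205,62),35.5),"bore",b((205,222),36),"edge36",b((205,280),36),"edge50",b((205,291),50),"12edge",b((205,181),36))
print("plate L/R 50",b((99,291),50),b((311,291),50),"rails",b((93,200),36),b((319,200),36))
g=cv2.cvtColor(p["img"],cv2.COLOR_RGB2GRAY);print(g[188:212,260].tolist(),g[188:212,305].tolist())
E
```

```text
loc [44.6   0.25 35.5 ] bore [ 0.04  0.23 36.  ] edge36 [-17.69   0.22  36.  ] edge50 [-17.16   0.24  50.  ] 12edge [12.03  0.24 36.  ]
plate L/R 50 [-17.16  30.12  50.  ] [-17.15 -29.65  50.  ] rails [ 6.52 32.99 36.  ] [  6.54 -33.12  36.  ]
[153, 150, 152, 150, 153, 152, 150, 150, 149, 151, 148, 135, 108, 112, 111, 112, 110, 118, 142, 146, 144, 144, 145, 144] [150, 148, 150, 151, 148, 148, 151, 151, 148, 149, 147, 132, 112, 113, 110, 109, 111, 119, 149, 150, 148, 151, 150, 148]
```

```bash
python3 -m creep '{"translation":[[0.2,0,0],[0.5,0,0],[0.9,0,0],[1.3,0,0],[1.7,0,0],[2.1,0,0],[2.5,0,0],[2.8,0,0],[3.1,0,0],[3.3,0,0],[3.45,0,0],[3.55,0,0],[3.6,0,0],[3.6,0,0],[3.6,0,0]],"rot":[[0,0,0],[0,0,0],[0,0,0],[0,0,0],[0,0,0],[0,0,0],[0,0,0],[0,0,0],[0,0,0],[0,0,0],[0,0,0],[0,0,0],[0,0,0],[0,0,0],[0,0,0]]}'
```

```text
clock: 12.4
tool_pos: [569.4, -105.7, 52.7]
eef_rot: [-0.0, 0.795, 0.606, -0.0]
force: [-0.8, 0.8, -2.1]
width: 0.229
gripper_force: 40.0
```

```bash
python3 -m creep '{"translation":[[0.02,0,0],[0.04,0,0],[0.06,0,0],[0.08,0,0],[0.08,0,0],[0.08,0,0.03],[0.08,0,0.06],[0.08,0,0.09],[0.08,0,0.12],[0.08,0,0.12]],"rot":[[0,0,0],[0,0,0],[0,0,0],[0,0,0],[0,0,0],[0,0,0],[0,0,0],[0,0,0],[0,0,0],[0,0,0]]}'
```

```text
clock: 13.4
tool_pos: [570.2, -103.9, 50.0]
eef_rot: [-0.0, 0.795, 0.606, -0.0]
force: [0.4, -0.5, -2.7]
width: 0.23
gripper_force: 40.0
```

```bash
python3 -m creep '{"translation":[[0,0,0.04],[0,0,0.08],[0,0,0.12],[0,0,0.16],[0,0,0.2],[0,0,0.23],[0,0,0.25],[0,0,0.25]],"rot":[[0,0,0],[0,0,0],[0,0,0],[0,0,0],[0,0,0],[0,0,0],[0,0,0],[0,0,0]]}'
```

```text
clock: 14.2
tool_pos: [570.2, -103.9, 44.2]
eef_rot: [0.0, 0.795, 0.606, 0.0]
force: [-1.9, 0.1, 6.2]
width: 0.227
gripper_force: 40.0
```

```bash
python3 -m creep '{"translation":[[0,0,0.02],[0,0,0.04],[0,0,0.05],[0,0,0.06],[0,0,0.06]],"rot":[[0,0,0],[0,0,0],[0,0,0],[0,0,0],[0,0,0]]}' - 60
```

```text
clock: 14.7
tool_pos: [570.3, -103.9, 43.4]
eef_rot: [0.0, 0.795, 0.606, 0.0]
force: [-5.3, 0.9, 14.9]
width: 0.232
gripper_force: 60.0
```

Contact with the ledges (force jumped to 15 N). I'll add a little push and check that it holds.

```bash
python3 -m creep '{"translation":[[0,0,0.02],[0,0,0.03],[0,0,0.03],[0,0,0.03],[0,0,0.03],[0,0,0.03]],"rot":[[0,0,0],[0,0,0],[0,0,0],[0,0,0],[0,0,0],[0,0,0]]}'
python3 - <<'E'
from h import *
from cell import r
p=r.snapshot("wrist");s=r.snapshot("scene")
im=np.hstack([cv2.resize(p["img"][60:260,180:400],(440,400)),cv2.resize(s["img"][200:310,230:330],(360,400))]);cv2.imwrite("pics/c5.png",im[:,:,::-1]);t=r.sense();print(t["tool_pos"],t["force"])
E
```

```text
clock: 15.3
tool_pos: [570.3, -104.0, 43.4]
eef_rot: [0.0, 0.795, 0.606, 0.0]
force: [-8.0, 2.1, 22.8]
width: 0.228
gripper_force: 60.0
[ 570.27113392 -103.96630902   43.36063235] [-6.95465752  1.93110386 23.20360736]
```

View pics/c5.png

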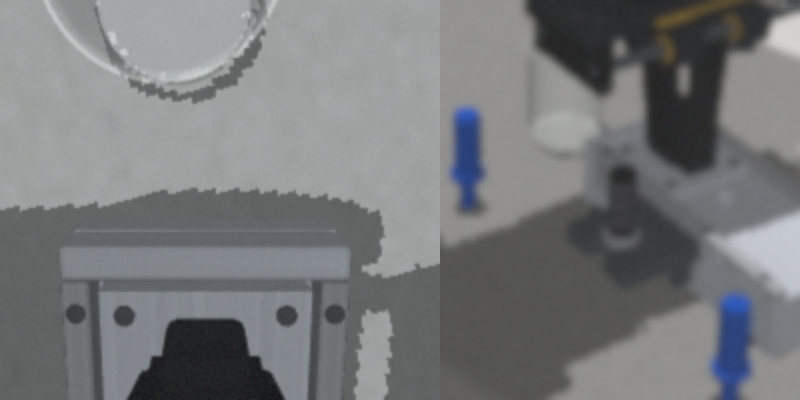

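The views show the cover level and below the rail tops in the pocket, with the pin parked in the notch. Pushing harder didn't lower it any further (the force went from 15 to 23 N), so it is hard down on the ledges.

```bash
python3 -c "from cell import r; print(r.finish_job())"
```

```text
the job is handed in; nothing more can be done
None
```

I handed the job in at about 15 s: the stop pin is parked upright in the notch and released, and the cover is on the locating pin, still gripped at 60 N and held down on the ledges with about 23 N. The vial, small box and beaker were not touched, and the judged result was not reported back.

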